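# Loosen the knurled wheel of a gluing clamp and push the tea-light holder free

### The arm

A 6-joint arm with a two-finger parallel gripper is mounted at the origin on the work surface. World frame = base frame: x ahead of the robot, y to its left, z up, the work surface at z = 0. Lengths are in mm, angles in rad, forces in N, time in s.
With the tool pointing down it reaches from about 350 to 775 mm from the base axis. Payload 7.3 kg.
Tool frame: the origin (TCP) lies at the very end of the fingers, on their centre line; the grasp point (between the pads) lies 19 mm behind it; x points along the fingers, y is the direction in which the jaws open and shut, and the axes are right-handed (so a half turn about x gives the same grasp; the last joint's range is limited). The gripper opens to 92 mm and grips with 3 to 60 N. Pads are 19 mm wide; open, the fingers measure 130 mm over their backs; the gripper's body (75 mm by 190 mm) begins 47 mm behind the grasp point.
Start: joints at [-0.146, 0.342, 1.524, -0, 1.275, -0.146], TCP at [525.019, 0.019, 226.741] pointing down, gripper open.
Joint ranges: [-2.53, 2.53], [-0.77, 2.02], [0.04, 2.7], [-1, 4.14], [0.28, 2.66], [-3.11, 3.11]. Speed limits (rad/s): [2.57, 2.57, 3.14, 3.14, 3.14, 3.14].

### API

Orientations are given as [roll, pitch, yaw] about the fixed x, y, z axes, in that order (R = Rz(yaw) Ry(pitch) Rx(roll)).
In Python, from plant import sensors, capture, bot gives the robot as it stands.
- The arm moves only by the shell command python3 -m crank 'ROWS' [OPENING]. ROWS is JSON, a list of rows, each an object of numbers: "dx", "dy", "dz": the shift along the tool's x, y, z in cm; "spin": the turn about the tool's x in rad. A call has 1 to 20 rows; each row is the pose to reach, as a shift and turn from the pose commanded when the call began, along the tool's axes at that moment; what a row does not reach only later rows make up. A row lasts 1/12 s, in which the tool goes at most 41.7 mm and 7.16 degrees, less where a joint would pass 70% of its speed; a pose out of reach is approached as far as the arm can. A call with a gripper value outside its range is refused whole. OPENING is the opening in per cent of the stroke, from 0 (shut) to 100 (fully open), set as the call begins (- or left out, the last holds). The fingers move at their own pace and stop on an object; the grip force is fixed at half the most. Time passes only in rows, so rows that repeat a pose let the fingers close. It gives the time, the measured TCP pose, the force and the opening at its end, in the units of the state.
- sensors.get_obs(): the state, without advancing time (a new reading comes with each control period).
- capture(name): name is "scene" or "side" or "wrist"; returns a dict with "frame" (480x640x3 uint8, blue, green, red), "vfov" (degrees; the focal length in pixels is half the picture's height over the tangent of half this angle, whatever the lens; pixels are square), "cx", "cy" (the principal point, pixels), "k1" (the pictures are not rectified: a ray, as slopes to the right and down, at radius r is drawn at 1 + k1 r^2 times it, then the intrinsics apply), "view" (4x4, takes a point from world to camera coordinates); the wrist camera has in their place "mount" (4x4, takes a point from camera to tool coordinates, whose origin is the TCP and whose axes are the tool frame's). Camera axes: x right, y down, z forward; pixel columns grow to the right and rows downward; lengths in mm; the calibration is good to about 2 mm. A picture is of the moment at which its call begins: read the wrist's pose just before it. There is no depth.
- bot.close_job(): hands the job in, once; it reports no verdict.
The state is a dict: "time": time; "joint_positions": joint angles; "dq": joint speeds; "tau": joint torques, N m; "tool_pos": TCP position; "tcp_rot": TCP orientation; "contact_force": force on the tool from outside, world axes, zero at the start; "moment": the same for the moment, N m; "grip_width": finger opening in mm.
Only numpy, scipy, OpenCV 4.12 (cv2) and the standard library are available. Lean on these libraries where they do the work, as an engineer would, in place of code of your own. Each camera call takes 0.05 s, during which the arm holds its last target.

### The job

The glued wooden tea-light holder sits in the clamp of the gluing board. Loosen the clamp by rolling a fingertip across the top of its knurled wheel, stroke after stroke away from the robot, for two full turns (bright rib on top again the second time, give or take an eighth of a turn), then push the holder with the fingertips along between the jaws, away from the robot, until it stands on the board fully clear of the jaws. Lift nothing, do not force the holder out before the clamp is loose, and leave the other things alone.

Things in the scene. Friction and masses are not known exactly. Their poses are not given: they have to be found in the camera images.
- jig: plywood gluing board fixed to the table, 260 (x) by 340 (y) by 12 mm; origin at the centre of its underside; x runs away from the robot along the jaws, y to the left along the clamp screw towards the wheel, z up; the other offsets are in this frame. A low strip, its top 24 mm above the table, runs along its far end at x = 116 to 128 mm
- jaw_centre (a point): fixed point on the board's top (12 mm above the table) at x = -55, y = -55 mm of the board, midway between the tight jaws, under the holder's starting place; axes as the board's. Fixed jaw right of it, moving jaw left of it, faces 30.5 mm from it in y when tight. Jaws: 18 mm thick, 50 mm long in x (25 mm either way), tops 62 mm above the table
- nut_post (a point): centre of the top of the fixed steel post that carries the screw, between moving jaw and wheel, 65 mm above the table, at x = -55, y = 39 mm of the board; post 50 (x) by 18 (y) mm
- rim_top (a point): highest point of the knurled rim, mid-width, 76 mm above the table; at x = -55, y = 105 mm of the board when tight; axes as the board's. Does not turn; moves to +y with wheel, screw and moving jaw by 5 mm per turn. Dark steel wheel, level axis along y 24 mm below this point, 48 mm diameter over 20 ribs, rim 18 mm wide
- wheel_part (a joint): turn of the knurled wheel in rad: 0 = tight (start, the one bright rib on top), grows as it loosens, 6.28 per turn, over more than two turns. Loosening moves the top of the rim away from the robot (board's +x). Stays where it is left; needs about 1.3 N at the rim; ribs stand about 2 mm proud
- holder_mid (a point): centre (half-way up) of the loose tea-light holder, a dark wooden block 60 by 60 mm, 56 mm tall, about 0.2 kg, round metal inset in its top; it stands on the board between the jaws, axes as the board's at the start
- glue: white glue bottle 34 mm across, 95 mm tall, standing on the board; to be left alone; origin under its centre
- spool: turned wooden spool 32 mm across, 36 mm tall, standing on the board; to be left alone; origin under its centre
- collar: brass ring 32 mm across, 12 mm tall, lying on the board; to be left alone; origin under its centre
- candlestick: brass candlestick 72 mm across the foot, 150 mm tall, right of the board; to be left alone; origin under its centre
- cup: blue ceramic cup 84 mm across, 80 mm tall, right of the board; to be left alone; origin under its centre
- pot: terracotta bowl 100 mm across, 75 mm tall, left of the board; to be left alone; origin under its centre
- brush: flat brush lying left of the board; to be left alone
- holder: the same holder; origin at the centre of its underside
Not all that is in view belongs to the job. What is shaped like the holder but red is not meant.

How it is judged:
By the outcome, as a careful person would: the job done as asked, in the order asked, and still so for the second after the job is handed in, with the robot touching nothing.
It also fails if it takes over 67 s, if anything falls off the work surface, if the arm or the gripper's body presses on something with over 40 N, if the wrist force passes 120 N, or if a joint passes its speed limit or range.

## Working session

There is one attempt and no reset: what is moved stays moved. The work goes in short steps, Python scripts to look and compute and a shell command to move; the robot and the scene stay as the last step left them, time stands still between calls to the robot, and variables do not carry over. Pictures are saved under pics/ and viewed, and the job is handed in when it is done.

```bash
ls; mkdir -p pics; python3 - <<'E'
from plant import sensors, capture, bot
import cv2
o=sensors.get_obs(); print(o)
for n in ["scene","side","wrist"]:
    c=capture(n); cv2.imwrite(f"pics/{n}0.png",c["frame"]); print(n,{k:v for k,v in c.items() if k!="frame"})
E
```

```text
pics
{'time': 0.0, 'joint_positions': array([-1.45996030e-01,  3.42710823e-01,  1.52504011e+00,  6.07601184e-06,
        1.27539975e+00, -1.45967053e-01]), 'dq': array([-3.90403701e-04,  3.15292549e-05,  6.18802435e-04,  2.48515363e-03,
        1.76190000e-03,  8.85833087e-04]), 'tau': array([ 7.61924657e-04, -4.31245601e+01, -2.44219762e+01,  7.17750052e-02,
        5.59406646e-02, -1.04314388e-04]), 'tool_pos': array([5.24581497e+02, 8.77491815e-02, 2.26043085e+02]), 'tcp_rot': array([-1.72049247,  1.56923828,  2.99186576]), 'contact_force': array([ 0.45611001, -0.59178415, -0.42442993]), 'moment': array([0.0033834 , 0.00909018, 0.01020818]), 'grip_width': 92.09147072777762}
scene {'vfov': 46.36073165698312, 'cx': 322.23394128523273, 'cy': 235.77510957651134, 'k1': 0.03532268549707564, 'view': array([[-4.86533329e-01,  8.73578581e-01, -1.20740223e-02,
         2.67413604e+02],
       [ 6.81424127e-01,  3.70792880e-01, -6.31010142e-01,
        -2.97512155e+02],
       [-5.46759983e-01, -3.15234995e-01, -7.75680616e-01,
         1.63462293e+03],
       [ 0.00000000e+00,  0.00000000e+
[... 273 characters left out ...]
-01,  6.46641290e-01, -6.67850293e-01,
         2.63734607e+02],
       [ 3.22766541e-01, -5.84715143e-01, -7.44264712e-01,
         1.22410245e+03],
       [ 0.00000000e+00,  0.00000000e+00,  0.00000000e+00,
         1.00000000e+00]])}
wrist {'vfov': 71.2715203942929, 'cx': 316.7396723557359, 'cy': 234.28529092666426, 'k1': -0.002042710080458203, 'mount': array([[-4.11710348e-04, -2.46294286e-01,  9.69195004e-01,
        -1.57573021e+02],
       [ 9.99999680e-01,  5.62780253e-04,  5.67811198e-04,
        -4.17149397e-01],
       [-6.85292463e-04,  9.69194928e-01,  2.46293975e-01,
        -6.47033268e+01],
       [ 0.00000000e+00,  0.00000000e+00,  0.00000000e+00,
         1.00000000e+00]])}
```

View pics/scene0.png

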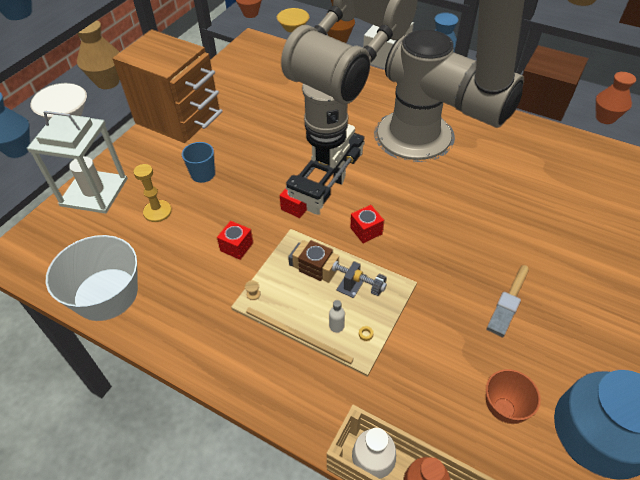

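View pics/side0.png

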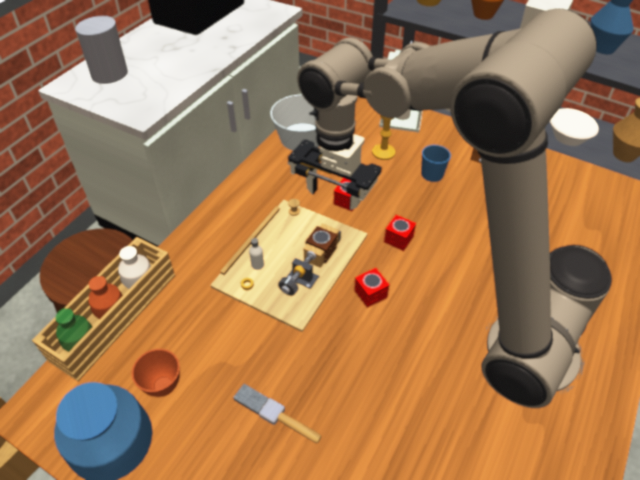

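View pics/wrist0.png

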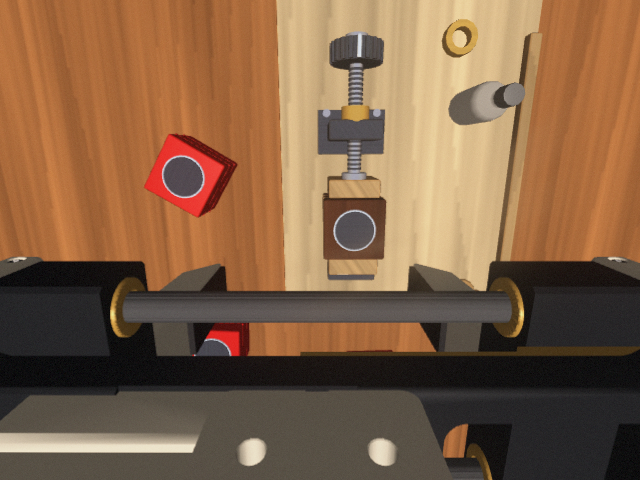

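The scene view shows the holder at about (316,254) and the wheel at (379,284). In the wrist view the holder's inset is at (354,230), the wheel at (356,50) and the post at (355,125). I'll zoom in for accuracy.

```bash
python3 - <<'E'
import cv2
a=cv2.imread("pics/scene0.png")[225:375,225:425]; cv2.imwrite("pics/scene0z.png",cv2.resize(a,None,fx=4,fy=4,interpolation=cv2.INTER_CUBIC))
a=cv2.imread("pics/wrist0.png")[0:300,250:550]; cv2.imwrite("pics/wrist0z.png",cv2.resize(a,None,fx=2,fy=2,interpolation=cv2.INTER_CUBIC))
a=cv2.imread("pics/side0.png")[190:340,200:400]; cv2.imwrite("pics/side0z.png",cv2.resize(a,None,fx=4,fy=4,interpolation=cv2.INTER_CUBIC))
E
```

```text
(no output)
```

View pics/scene0z.png

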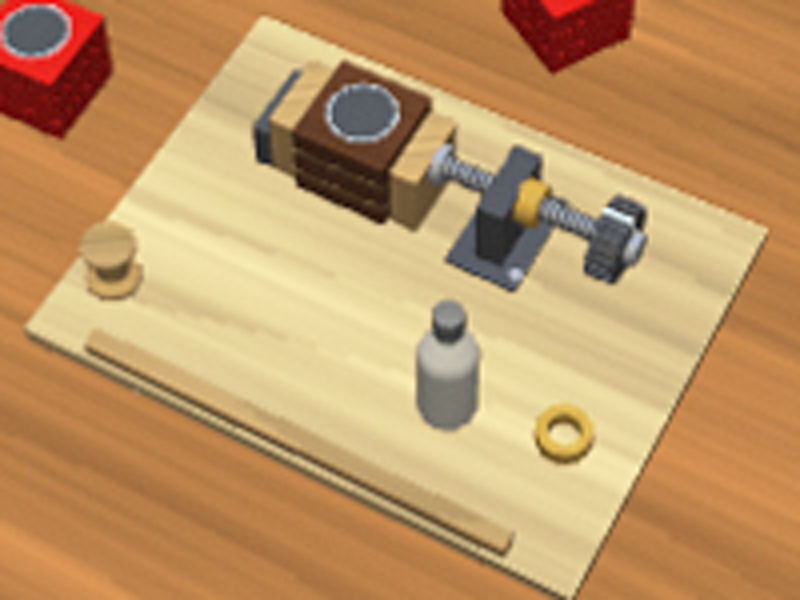

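View pics/wrist0z.png

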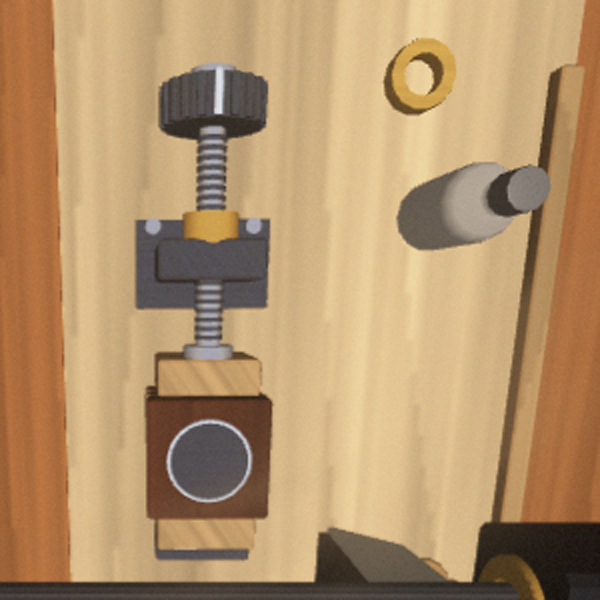

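View pics/side0z.png

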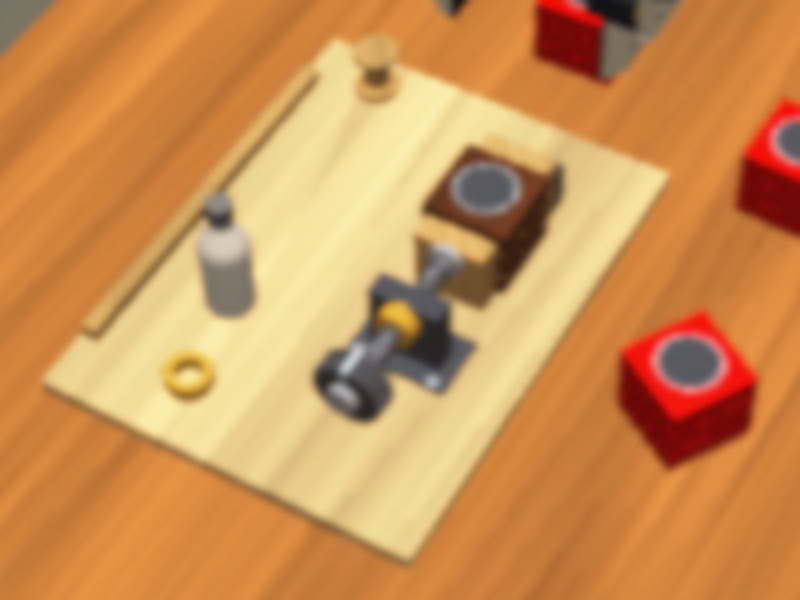

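The zooms give clear board corners in the scene and side views. The holder's inset shows in all three views. I'll fit the board pose from these.

```bash
cat > h.py <<'E'
import numpy as np, cv2
from scipy.spatial.transform import Rotation as R
from scipy.optimize import least_squares
def tcpT(o):
    T=np.eye(4); T[:3,:3]=R.from_euler('xyz',o['tcp_rot']).as_matrix(); T[:3,3]=o['tool_pos']; return T
def view(c,o=None):
    return c['view'] if 'view' in c else np.linalg.inv(tcpT(o)@c['mount'])
def proj(P,c,V):
    P=np.atleast_2d(P); q=P@V[:3,:3].T+V[:3,3]; s=q[:,:2]/q[:,2:]
    s=s*(1+c['k1']*(s**2).sum(1,keepdims=True)); f=240/np.tan(np.radians(c['vfov'])/2)
    return s*f+[c['cx'],c['cy']]
def ray2z(uv,c,V,z):
    f=240/np.tan(np.radians(c['vfov'])/2)
    d=(np.array(uv,float)-[c['cx'],c['cy']])/f; s=d.copy()
    for _ in range(20): s=d/(1+c['k1']*(s@s))
    r=V[:3,:3].T@np.array([s[0],s[1],1]); C=-V[:3,:3].T@V[:3,3]
    return C+r*(z-C[2])/r[2]
def B2W(p,P):
    c,s=np.cos(p[2]),np.sin(p[2]); P=np.atleast_2d(P).astype(float)
    return np.c_[p[0]+c*P[:,0]-s*P[:,1],p[1]+s*P[:,0]+c*P[:,1],P[:,2]]
E
python3 - <<'E'
from h import *
from plant import sensors,capture
o=sensors.get_obs(); print(tcpT(o).round(3))
C={n:capture(n) for n in("scene","side","wrist")}; V={n:view(C[n],o) for n in C}
cor=[(-130,-170,12),(-130,170,12),(130,170,12),(130,-170,12),(-55,-55,68)]
D=[]
for p,u in zip(cor,[(262,17),(767,232),(573,599),(27,330),(363,111)]): D.append(("scene",p,(225+u[0]/4,225+u[1]/4)))
for p,u in zip(cor,[(668,173),(410,560),(45,382),(337,40),(487,187)]): D.append(("side",p,(200+u[0]/4,190+u[1]/4)))
for p,u in zip([(-55,-55,68),(-55,105,76)],[(209,460),(214,104)]): D.append(("wrist",p,(250+u[0]/2,u[1]/2)))
def f(p,names=C): return np.concatenate([(proj(B2W(p,P),C[n],V[n])[0]-u) for n,P,u in D if n in names])
for names in (["scene"],["side"],["wrist"],list(C)):
    r=least_squares(f,[600,0,0],args=(names,),loss='soft_l1'); print(names,r.x.round(4),np.abs(r.fun).max().round(2))
print(f(r.x).reshape(-1,2).round(1))
for n,P in dict(jaw=(-55,-55,12),holder=(-55,-55,40),post=(-55,39,65),rim=(-55,105,76)).items(): print(n,B2W(r.x,P).round(1))
for n,u in dict(holder=(354.5,230)).items(): print(ray2z(u,C["wrist"],V["wrist"],68))
for nm,u,z in(("spoolbase",(225+113/4,225+282/4),12),("gluebase",(225+447/4,225+412/4),12),("collar",(225+564/4,225+434/4),18)): print(nm,ray2z(u,C["scene"],V["scene"],z).round())
E
```

```text
[[-1.00000e-03  1.00000e+00  0.00000e+00  5.24709e+02]
 [ 0.00000e+00  0.00000e+00 -1.00000e+00  8.10000e-02]
 [-1.00000e+00 -1.00000e-03 -0.00000e+00  2.26208e+02]
 [ 0.00000e+00  0.00000e+00  0.00000e+00  1.00000e+00]]
['scene'] [6.180499e+02 4.695100e+01 6.400000e-03] 0.8
['side'] [6.135412e+02 4.358510e+01 9.100000e-03] 0.7
['wrist'] [6.149079e+02 4.042240e+01 2.100000e-02] 4.6
['scene', 'side', 'wrist'] [6.147285e+02 4.421700e+01 1.360000e-02] 6.68
[[-0.8 -1.7]
 [ 0.  -2.8]
 [ 0.2 -1.9]
 [-0.9 -1.1]
 [-0.6 -0.7]
 [ 0.  -0.2]
 [ 0.2 -0.1]
 [-1.1 -0.1]
 [-1.5 -0.3]
 [-0.5  0.4]
 [-0.5  0.4]
 [ 0.8 -6.7]]
jaw [[560.5 -11.5  12. ]]
holder [[560.5 -11.5  40. ]]
post [[559.2  82.5  65. ]]
rim [[558.3 148.5  76. ]]
[560.92378045 -11.11385273  68.        ]
spoolbase [699. -96.  12.]
gluebase [682. 110.  12.]
collar [666. 173.  18.]
```

Board pose is about (614.7, 44.2), yaw 0.012, and all the views agree. The rim top is near (558, 148.5, 76) and the holder near (560.5, −11.5). Tool axes are dx = down, dy = world +x and dz = world −y. Next I close the gripper and go above the rim, slightly on the robot's side of it.

```bash
python3 -m crank '[{"dx":4,"dy":0,"dz":-4},{"dx":6,"dy":0.2,"dz":-7.5},{"dx":8,"dy":0.6,"dz":-11},{"dx":10,"dy":0.8,"dz":-14.8},{"dx":12,"dy":0.8,"dz":-14.8},{"dx":12,"dy":0.8,"dz":-14.8},{"dx":12,"dy":0.8,"dz":-14.8},{"dx":12,"dy":0.8,"dz":-14.8}]' 0
python3 - <<'E'
from h import *
from plant import sensors,capture
o=sensors.get_obs(); print(o['tool_pos'],o['contact_force'],o['grip_width'])
for n in("wrist","side"):
    c=capture(n); cv2.imwrite(f"pics/{n}1.png",c["frame"])
a=cv2.imread("pics/side1.png")[170:340,200:400]; cv2.imwrite("pics/side1z.png",cv2.resize(a,None,fx=3.5,fy=3.5,interpolation=cv2.INTER_CUBIC))
E
```

```text
[5.24892002e+02 3.60631974e-02 2.26506329e+02] [-0.85646973 -0.77704103  0.48155879] 91.61882390522163invalid input at $[0]: expected keys dx, dy, dz, spin
```

View pics/wrist1.png

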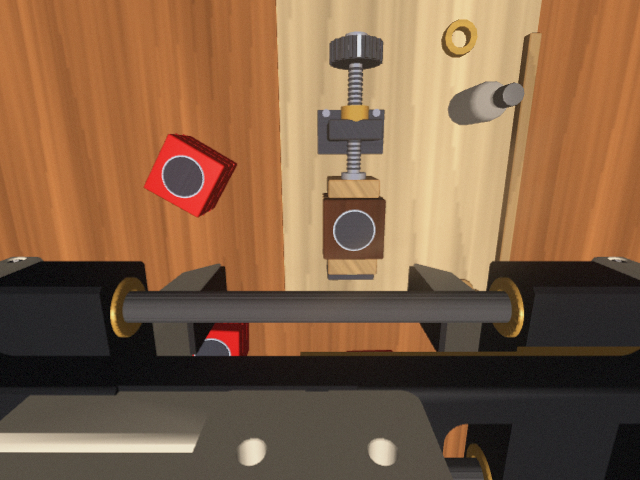

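View pics/side1z.png

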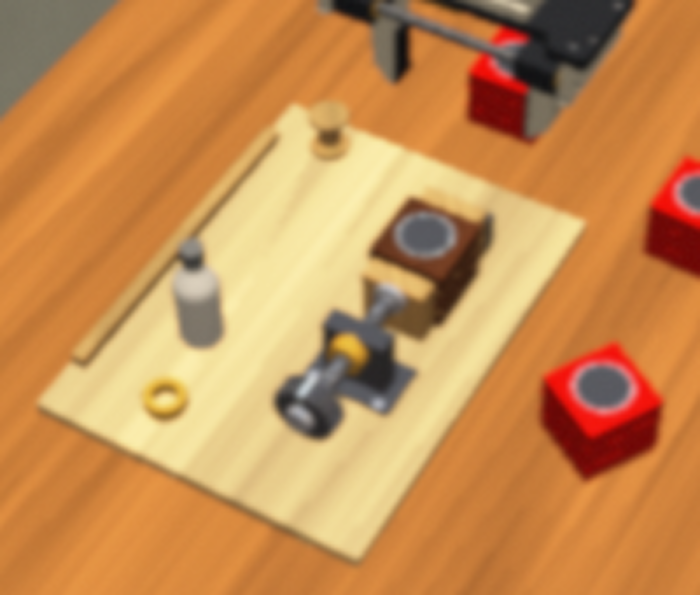

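The call was refused because every row needs a "spin" key. Nothing moved, so I'll repeat it with the key added.

```bash
python3 -m crank '[{"dx":4,"dy":0,"dz":-4,"spin":0},{"dx":6,"dy":0.2,"dz":-7.5,"spin":0},{"dx":8,"dy":0.6,"dz":-11,"spin":0},{"dx":10,"dy":0.8,"dz":-14.8,"spin":0},{"dx":12,"dy":0.8,"dz":-14.8,"spin":0},{"dx":12,"dy":0.8,"dz":-14.8,"spin":0},{"dx":12,"dy":0.8,"dz":-14.8,"spin":0},{"dx":12,"dy":0.8,"dz":-14.8,"spin":0}]' 0
python3 - <<'E'
from h import *
from plant import sensors,capture
o=sensors.get_obs(); print(o['time'],o['tool_pos'],o['contact_force'],o['grip_width'])
for n in("wrist","side"):
    c=capture(n); cv2.imwrite(f"pics/{n}2.png",c["frame"])
a=cv2.imread("pics/side2.png")[170:340,200:400]; cv2.imwrite("pics/side2z.png",cv2.resize(a,None,fx=3.5,fy=3.5,interpolation=cv2.INTER_CUBIC))
E
```

```text
time: 1.07
tool_pos: [533.6, 147.4, 107.7]
tcp_rot: [1.409, 1.57, -0.162]
contact_force: [0.2, 0.3, 0.2]
grip_width: 43.1
1.0667 [533.63735873 147.37485335 107.66212828] [0.22690872 0.26155519 0.17194076] 43.13419101258084
```

View pics/wrist2.png

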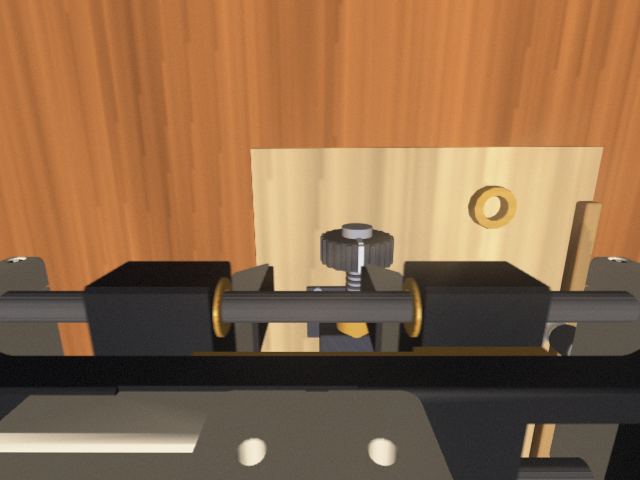

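View pics/side2z.png

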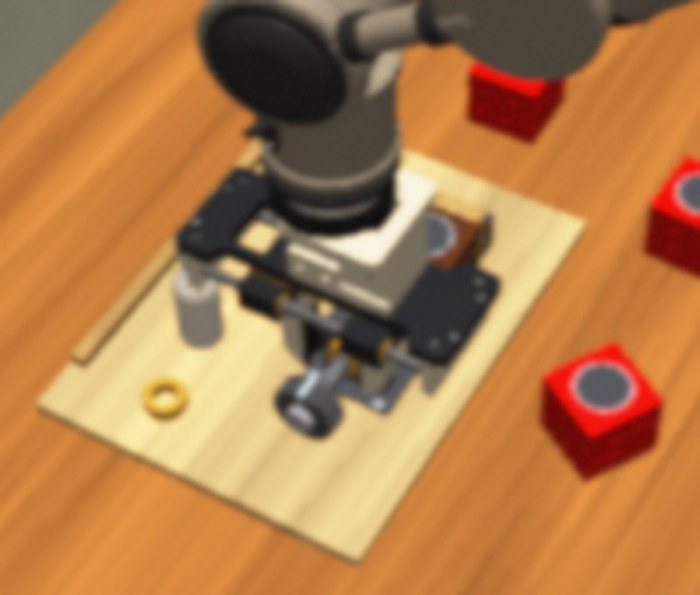

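The wrist view shows the wheel at (357,250), with the bright rib on top at (360,255). I'll check the rim's projection before descending.

```bash
python3 - <<'E'
from h import *
from plant import sensors,capture
o=sensors.get_obs(); c=capture("wrist"); V=view(c,o); p=(614.7,44.2,.0115)
print("grip",o['grip_width'],o['tool_pos'])
for n,q in dict(rim=(-55,105,76),rimL=(-55,114,76),rimR=(-55,96,76),axL=(-55,114,52)).items(): print(n,proj(B2W(p,q),c,V))
print("tcp",proj(o['tool_pos'],c,V))
a=c["frame"][200:300,270:440]; cv2.imwrite("pics/w3z.png",cv2.resize(a,None,fx=4,fy=4,interpolation=cv2.INTER_CUBIC))
E
```

```text
grip 35.00367042763293 [534.11548157 146.96721647 108.35578588]
rim [[357.94711624 258.34496805]]
rimL [[358.22135279 243.82880472]]
rimR [[357.67859826 272.54203734]]
axL [[353.73078511 233.86357956]]
tcp [[317.35104464 281.72656143]]
```

View pics/w3z.png

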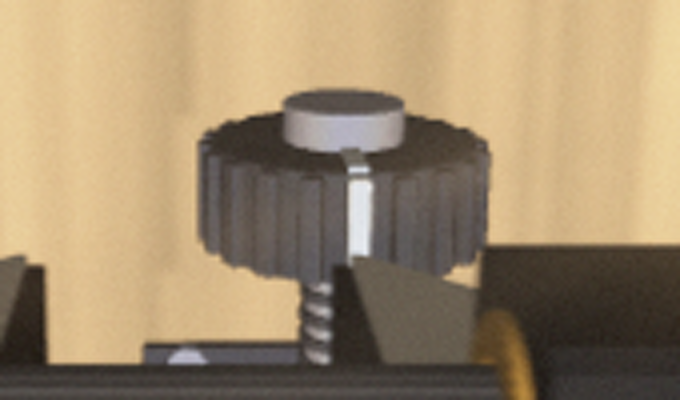

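```bash
python3 -m crank '[{"dx":1,"dy":-0.2,"dz":-0.15,"spin":0},{"dx":2,"dy":-0.2,"dz":-0.15,"spin":0},{"dx":3,"dy":0,"dz":-0.15,"spin":0},{"dx":3.2,"dy":0,"dz":-0.15,"spin":0},{"dx":3.2,"dy":0.5,"dz":-0.15,"spin":0},{"dx":3.2,"dy":1,"dz":-0.15,"spin":0},{"dx":3.2,"dy":1.5,"dz":-0.15,"spin":0},{"dx":3.2,"dy":2,"dz":-0.15,"spin":0},{"dx":3.2,"dy":2.5,"dz":-0.15,"spin":0}]' 0
python3 - <<'E'
from h import *
from plant import sensors,capture
o=sensors.get_obs(); c=capture("wrist"); print(o['time'],o['tool_pos'],o['contact_force'],o['grip_width'])
a=c["frame"][150:350,200:480]; cv2.imwrite("pics/w4z.png",cv2.resize(a,None,fx=2.8,fy=2.8,interpolation=cv2.INTER_CUBIC))
E
```

```text
time: 1.97
tool_pos: [559.3, 149.8, 76.1]
tcp_rot: [1.846, 1.569, 0.275]
contact_force: [-1.5, 1.6, 5.1]
grip_width: 0.0
1.9667 [559.27415457 149.83257896  76.08167934] [-1.52345208  1.58163573  5.06956751] 0.03809099761015633
```

View pics/w4z.png

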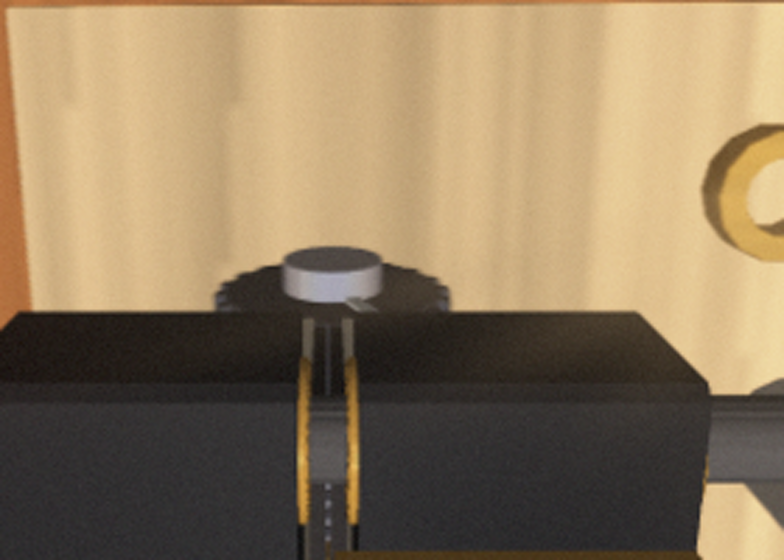

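Contact works: about 5 N down and 1.5 N drag. The bright spoke on the wheel face at (360,305) has swung towards +x. I'll finish the stroke, lift, return and look.

```bash
python3 -m crank '[{"dx":0,"dy":0.5,"dz":0,"spin":0},{"dx":0,"dy":1,"dz":0,"spin":0},{"dx":0,"dy":1.5,"dz":0,"spin":0},{"dx":0,"dy":2,"dz":0,"spin":0},{"dx":0,"dy":2.4,"dz":0,"spin":0},{"dx":-2,"dy":2.6,"dz":0,"spin":0},{"dx":-3,"dy":1,"dz":0,"spin":0},{"dx":-3,"dy":-2,"dz":0,"spin":0},{"dx":-3,"dy":-3.4,"dz":0,"spin":0},{"dx":-3,"dy":-3.4,"dz":0,"spin":0}]' 0
python3 - <<'E'
from h import *
from plant import sensors,capture
o=sensors.get_obs(); c=capture("wrist"); print(o['time'],o['tool_pos'],o['contact_force'],o['grip_width'])
a=c["frame"][150:350,200:480]; cv2.imwrite("pics/w5z.png",cv2.resize(a,None,fx=2.8,fy=2.8,interpolation=cv2.INTER_CUBIC))
E
```

```text
time: 2.85
tool_pos: [521.3, 149.5, 104.6]
tcp_rot: [-1.435, 1.568, -3.005]
contact_force: [0.4, -0.4, -0.3]
grip_width: 0.3
2.85 [521.30289335 149.54976009 104.63646669] [ 0.40177767 -0.43377861 -0.28191504] 0.3046524890365009
```

View pics/w5z.png

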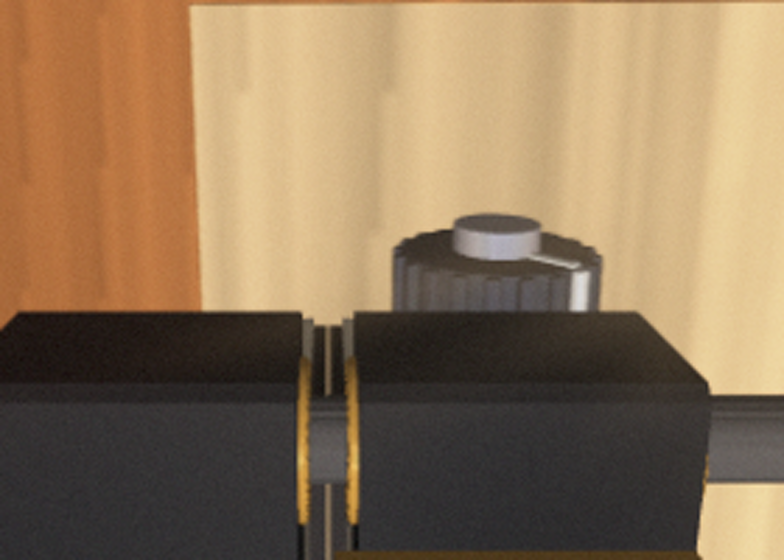

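The bright rib at (582,285) in the zoom is now about 55–60° past the top, so a stroke gives about 1 rad. I'll write a rib-angle estimator and continue.

```bash
cat > look.py <<'E'
import sys
from h import *
from plant import sensors,capture
o=sensors.get_obs(); c=capture("wrist"); V=view(c,o); p=(615.2,44.7,.0115)
print(o['time'],o['tool_pos'].round(1),o['contact_force'].round(1))
f=c["frame"].copy(); n=sys.argv[1]; cv2.imwrite(f"pics/{n}.png",f)
a=cv2.resize(f[150:350,200:480],None,fx=2.8,fy=2.8,interpolation=cv2.INTER_CUBIC)
yl=float(sys.argv[2]) if len(sys.argv)>2 else 0
for d in range(-90,91,30):   # tick marks of rib angle at left edge of rim (+y end)
    t=np.radians(d); q=proj(B2W(p,(-55+24*np.sin(t),114+yl,52+24*np.cos(t))),c,V)[0]
    u=((q-[200,150])*2.8).astype(int); cv2.circle(a,tuple(int(v) for v in u),2,(0,0,255) if d else (0,255,0),-1)
    print(d,u,end=' ')
cv2.imwrite(f"pics/{n}z.png",a)
E
python3 look.py s1 0.9
python3 -m crank '[{"dx":2.5,"dy":0.7,"dz":-0.1,"spin":0},{"dx":3,"dy":0.8,"dz":-0.1,"spin":0},{"dx":3,"dy":1.5,"dz":-0.1,"spin":0},{"dx":3,"dy":2.2,"dz":-0.1,"spin":0},{"dx":3,"dy":2.9,"dz":-0.1,"spin":0},{"dx":3,"dy":3.6,"dz":-0.1,"spin":0},{"dx":3,"dy":4.3,"dz":-0.1,"spin":0},{"dx":3,"dy":5,"dz":-0.1,"spin":0},{"dx":3,"dy":5.7,"dz":-0.1,"spin":0},{"dx":1,"dy":6,"dz":-0.1,"spin":0},{"dx":0,"dy":3,"dz":-0.1,"spin":0},{"dx":0,"dy":0,"dz":-0.1,"spin":0},{"dx":0,"dy":0,"dz":-0.1,"spin":0}]' 0
python3 look.py s2 1.8
```

```text
2.9 [523.4 149.6 104.9] [ 0.7 -0.2  0.7]
-90 [377 244] -60 [395 258] -30 [439 269] 0 [499 273] 30 [553 268] 60 [584 256] 90 [584 242] time: 4.03
tool_pos: [519.0, 150.5, 104.5]
tcp_rot: [-1.456, 1.565, -3.026]
contact_force: [-0.4, 0.2, -0.2]
grip_width: 0.1
4.0333 [519.  150.5 104.5] [-0.4  0.2 -0.2]
-90 [398 245] -60 [416 259] -30 [461 270] 0 [522 274] 30 [576 269] 60 [606 257] 90 [605 243]
```

View pics/s1z.png

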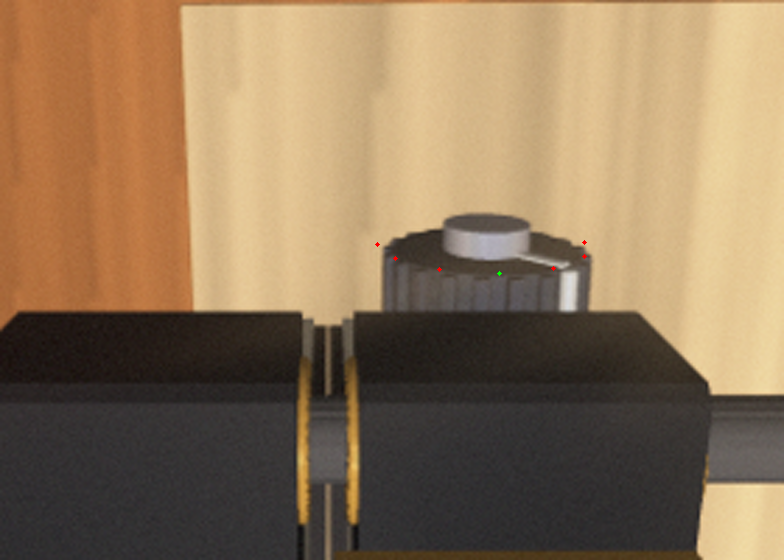

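View pics/s2z.png

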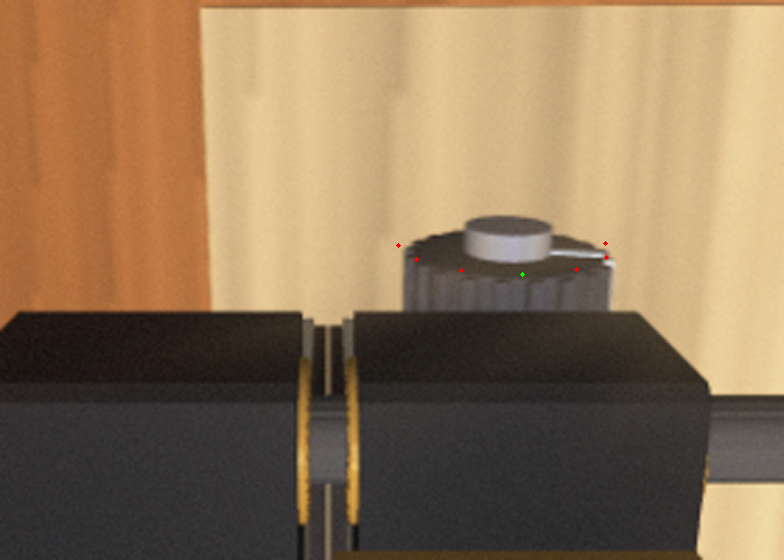

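The rib went only about 20° on that stroke, to roughly 65°, so the tip was slipping. I'll press deeper and check the force mid-stroke.

```bash
python3 -m crank '[{"dx":2.5,"dy":0.5,"dz":-0.1,"spin":0},{"dx":3.4,"dy":0.7,"dz":-0.1,"spin":0},{"dx":3.4,"dy":1,"dz":-0.1,"spin":0},{"dx":3.4,"dy":1.5,"dz":-0.1,"spin":0},{"dx":3.4,"dy":2,"dz":-0.1,"spin":0},{"dx":3.4,"dy":2.5,"dz":-0.1,"spin":0},{"dx":3.4,"dy":3,"dz":-0.1,"spin":0},{"dx":3.4,"dy":3.5,"dz":-0.1,"spin":0}]' 0
python3 look.py s3 1.8
```

```text
time: 4.75
tool_pos: [561.3, 152.3, 75.2]
tcp_rot: [1.828, 1.565, 0.257]
contact_force: [-2.1, 1.4, 22.1]
grip_width: 0.4
4.75 [561.3 152.3  75.2] [-2.1  1.4 22.1]
-90 [196 291] -60 [205 310] -30 [248 325] 0 [315 330] 30 [381 323] 60 [425 307] 90 [434 288]
```

View pics/s3z.png

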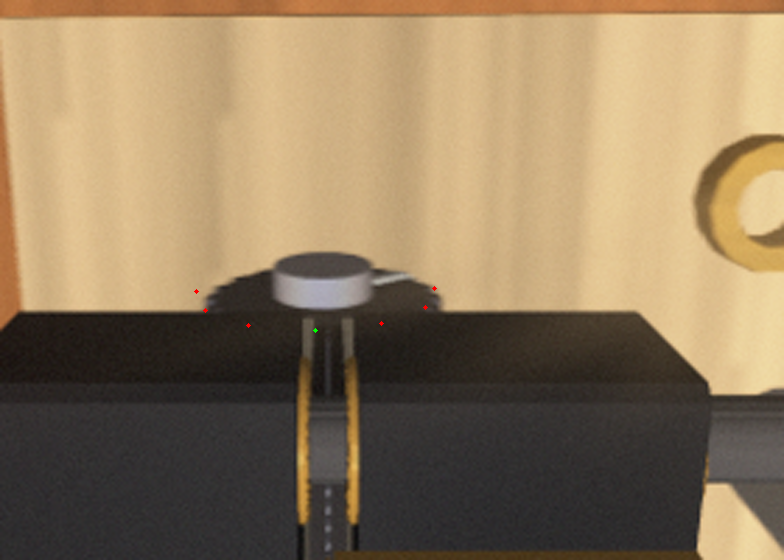

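Much better. The press is 22 N and the spoke has swung to about 110°. I'll finish this stroke.

```bash
python3 -m crank '[{"dx":0,"dy":0.5,"dz":0,"spin":0},{"dx":0,"dy":1,"dz":0,"spin":0},{"dx":0,"dy":1.5,"dz":0,"spin":0},{"dx":0,"dy":2,"dz":0,"spin":0},{"dx":0,"dy":2.4,"dz":0,"spin":0},{"dx":-2.4,"dy":2.4,"dz":0,"spin":0},{"dx":-3.4,"dy":-0.5,"dz":0,"spin":0},{"dx":-3.4,"dy":-3.5,"dz":0,"spin":0},{"dx":-3.4,"dy":-3.5,"dz":0,"spin":0}]' 0
python3 look.py s4 1.8
```

```text
time: 5.55
tool_pos: [518.7, 151.4, 104.2]
tcp_rot: [-1.432, 1.564, -3.002]
contact_force: [-0.3, -0.0, -1.8]
grip_width: 0.6
5.55 [518.7 151.4 104.2] [-0.3 -0.  -1.8]
-90 [399 249] -60 [418 263] -30 [463 274] 0 [523 278] 30 [578 273] 60 [608 261] 90 [607 247]
```

View pics/s4z.png

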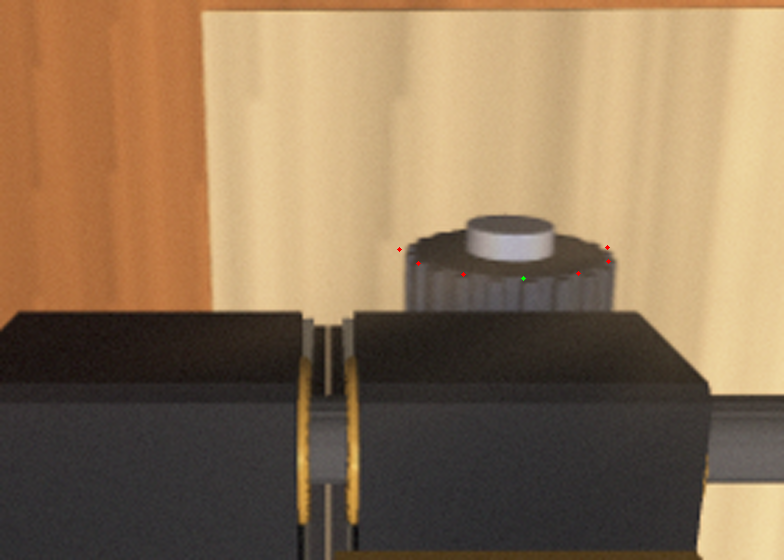

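The rib is now hidden behind the hub, estimated at about 150°. I'll do another full stroke at the same press.

```bash
python3 -m crank '[{"dx":2.5,"dy":0.5,"dz":-0.1,"spin":0},{"dx":3.4,"dy":0.7,"dz":-0.1,"spin":0},{"dx":3.4,"dy":1,"dz":-0.1,"spin":0},{"dx":3.4,"dy":1.5,"dz":-0.1,"spin":0},{"dx":3.4,"dy":2,"dz":-0.1,"spin":0},{"dx":3.4,"dy":2.5,"dz":-0.1,"spin":0},{"dx":3.4,"dy":3,"dz":-0.1,"spin":0},{"dx":3.4,"dy":3.5,"dz":-0.1,"spin":0},{"dx":3.4,"dy":4,"dz":-0.1,"spin":0},{"dx":3.4,"dy":4.5,"dz":-0.1,"spin":0},{"dx":3.4,"dy":5,"dz":-0.1,"spin":0},{"dx":3.4,"dy":5.5,"dz":-0.1,"spin":0},{"dx":3.4,"dy":5.9,"dz":-0.1,"spin":0},{"dx":1,"dy":5.9,"dz":-0.1,"spin":0},{"dx":0,"dy":3,"dz":-0.1,"spin":0},{"dx":0,"dy":0,"dz":-0.1,"spin":0},{"dx":0,"dy":0,"dz":-0.1,"spin":0}]' 0
python3 look.py s5 3
```

```text
time: 7.02
tool_pos: [518.6, 152.4, 104.2]
tcp_rot: [-1.436, 1.564, -3.006]
contact_force: [-0.8, 1.0, -0.7]
grip_width: 0.4
7.0167 [518.6 152.4 104.2] [-0.8  1.  -0.7]
-90 [400 248] -60 [418 262] -30 [464 273] 0 [524 277] 30 [578 272] 60 [608 261] 90 [607 246]
```

View pics/s5z.png

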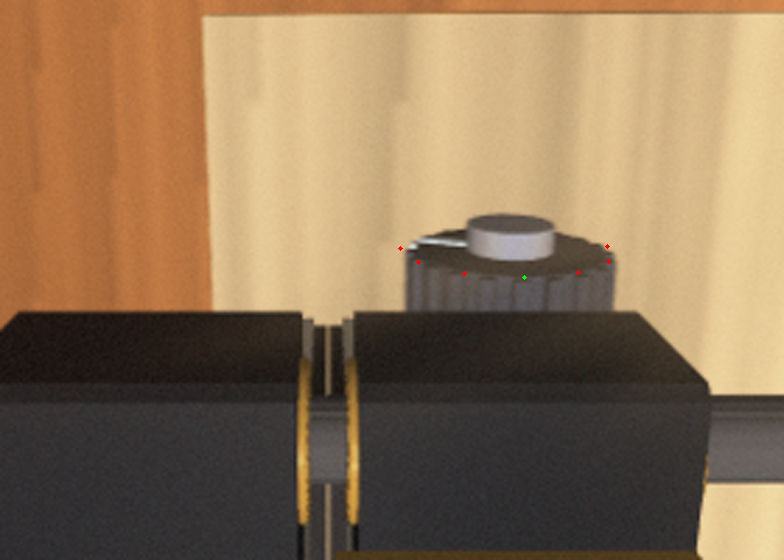

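The spoke now points to −x (about 270°), so a full-press stroke gives about 110–120°. Continuing.

```bash
python3 -m crank '[{"dx":2.5,"dy":0.5,"dz":-0.15,"spin":0},{"dx":3.4,"dy":0.7,"dz":-0.15,"spin":0},{"dx":3.4,"dy":1,"dz":-0.15,"spin":0},{"dx":3.4,"dy":1.5,"dz":-0.15,"spin":0},{"dx":3.4,"dy":2,"dz":-0.15,"spin":0},{"dx":3.4,"dy":2.5,"dz":-0.15,"spin":0},{"dx":3.4,"dy":3,"dz":-0.15,"spin":0},{"dx":3.4,"dy":3.5,"dz":-0.15,"spin":0},{"dx":3.4,"dy":4,"dz":-0.15,"spin":0},{"dx":3.4,"dy":4.5,"dz":-0.15,"spin":0},{"dx":3.4,"dy":5,"dz":-0.15,"spin":0},{"dx":3.4,"dy":5.5,"dz":-0.15,"spin":0},{"dx":3.4,"dy":5.9,"dz":-0.15,"spin":0},{"dx":1,"dy":5.9,"dz":-0.15,"spin":0},{"dx":0,"dy":3,"dz":-0.15,"spin":0},{"dx":0,"dy":0,"dz":-0.15,"spin":0},{"dx":0,"dy":0,"dz":-0.15,"spin":0}]' 0
python3 look.py s6 5
```

```text
time: 8.48
tool_pos: [518.6, 153.9, 104.2]
tcp_rot: [-1.441, 1.564, -3.011]
contact_force: [-0.3, -0.2, -0.9]
grip_width: 0.5
8.4833 [518.6 153.9 104.2] [-0.3 -0.2 -0.9]
-90 [399 246] -60 [418 260] -30 [463 271] 0 [524 275] 30 [578 270] 60 [608 258] 90 [607 244]
```

View pics/s6z.png

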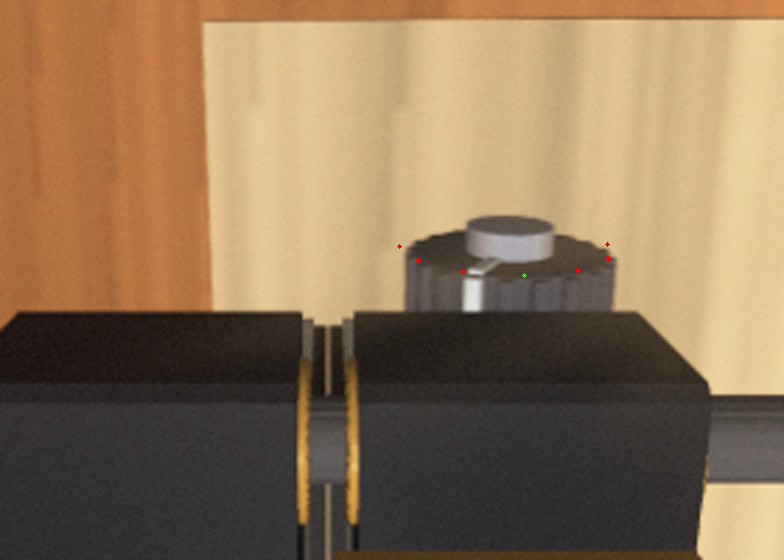

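Rib at about −27°, total about 333°. Continuing into the second turn.

```bash
python3 -m crank '[{"dx":2.5,"dy":0.5,"dz":-0.1,"spin":0},{"dx":3.4,"dy":0.7,"dz":-0.1,"spin":0},{"dx":3.4,"dy":1,"dz":-0.1,"spin":0},{"dx":3.4,"dy":1.5,"dz":-0.1,"spin":0},{"dx":3.4,"dy":2,"dz":-0.1,"spin":0},{"dx":3.4,"dy":2.5,"dz":-0.1,"spin":0},{"dx":3.4,"dy":3,"dz":-0.1,"spin":0},{"dx":3.4,"dy":3.5,"dz":-0.1,"spin":0},{"dx":3.4,"dy":4,"dz":-0.1,"spin":0},{"dx":3.4,"dy":4.5,"dz":-0.1,"spin":0},{"dx":3.4,"dy":5,"dz":-0.1,"spin":0},{"dx":3.4,"dy":5.5,"dz":-0.1,"spin":0},{"dx":3.4,"dy":5.9,"dz":-0.1,"spin":0},{"dx":1,"dy":5.9,"dz":-0.1,"spin":0},{"dx":0,"dy":3,"dz":-0.1,"spin":0},{"dx":0,"dy":0,"dz":-0.1,"spin":0},{"dx":0,"dy":0,"dz":-0.1,"spin":0}]' 0
python3 look.py s7 6
```

```text
time: 9.95
tool_pos: [518.6, 154.8, 104.1]
tcp_rot: [-1.429, 1.564, -2.999]
contact_force: [-0.1, 0.4, -0.1]
grip_width: 0.4
9.95 [518.6 154.8 104.1] [-0.1  0.4 -0.1]
-90 [399 246] -60 [418 260] -30 [463 271] 0 [524 275] 30 [578 270] 60 [608 258] 90 [607 244]
```

View pics/s7z.png

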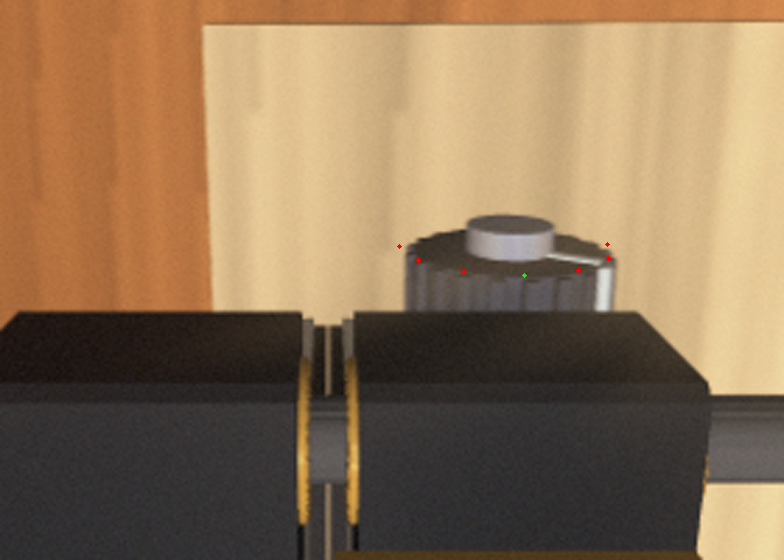

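Rib at about +52°, total about 412°. That leaves about 308°.

```bash
python3 -m crank '[{"dx":2.5,"dy":0.5,"dz":-0.15,"spin":0},{"dx":3.4,"dy":0.7,"dz":-0.15,"spin":0},{"dx":3.4,"dy":1,"dz":-0.15,"spin":0},{"dx":3.4,"dy":1.5,"dz":-0.15,"spin":0},{"dx":3.4,"dy":2,"dz":-0.15,"spin":0},{"dx":3.4,"dy":2.5,"dz":-0.15,"spin":0},{"dx":3.4,"dy":3,"dz":-0.15,"spin":0},{"dx":3.4,"dy":3.5,"dz":-0.15,"spin":0},{"dx":3.4,"dy":4,"dz":-0.15,"spin":0},{"dx":3.4,"dy":4.5,"dz":-0.15,"spin":0},{"dx":3.4,"dy":5,"dz":-0.15,"spin":0},{"dx":3.4,"dy":5.5,"dz":-0.15,"spin":0},{"dx":3.4,"dy":5.9,"dz":-0.15,"spin":0},{"dx":1,"dy":5.9,"dz":-0.15,"spin":0},{"dx":0,"dy":3,"dz":-0.15,"spin":0},{"dx":0,"dy":0,"dz":-0.15,"spin":0},{"dx":0,"dy":0,"dz":-0.15,"spin":0}]' 0
python3 look.py s8 7
```

```text
time: 11.42
tool_pos: [518.6, 156.3, 104.2]
tcp_rot: [-1.434, 1.564, -3.004]
contact_force: [-0.7, 0.8, -0.5]
grip_width: 0.2
11.4167 [518.6 156.3 104.2] [-0.7  0.8 -0.5]
-90 [399 248] -60 [418 262] -30 [463 273] 0 [523 277] 30 [578 272] 60 [608 260] 90 [607 246]
```

View pics/s8z.png

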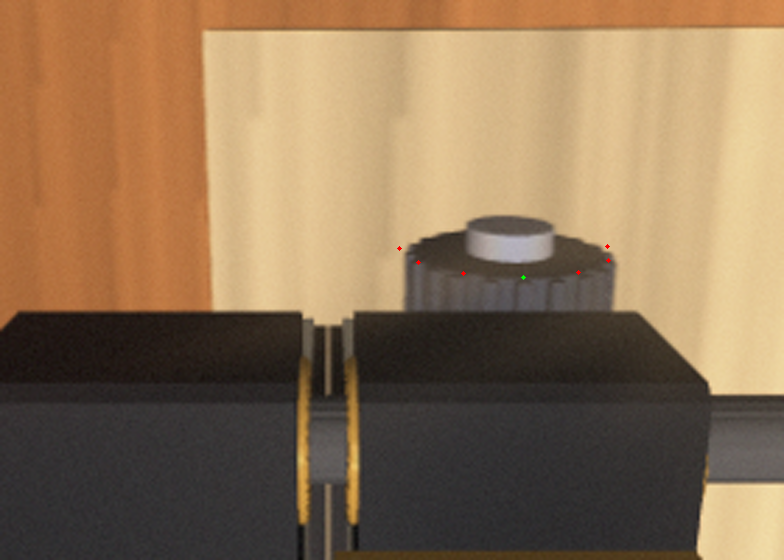

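```bash
python3 -m crank '[{"dx":2.5,"dy":0.5,"dz":-0.1,"spin":0},{"dx":3.4,"dy":0.7,"dz":-0.1,"spin":0},{"dx":3.4,"dy":1,"dz":-0.1,"spin":0},{"dx":3.4,"dy":1.5,"dz":-0.1,"spin":0},{"dx":3.4,"dy":2,"dz":-0.1,"spin":0},{"dx":3.4,"dy":2.5,"dz":-0.1,"spin":0},{"dx":3.4,"dy":3,"dz":-0.1,"spin":0},{"dx":3.4,"dy":3.5,"dz":-0.1,"spin":0},{"dx":3.4,"dy":4,"dz":-0.1,"spin":0},{"dx":3.4,"dy":4.5,"dz":-0.1,"spin":0},{"dx":3.4,"dy":5,"dz":-0.1,"spin":0},{"dx":3.4,"dy":5.5,"dz":-0.1,"spin":0},{"dx":3.4,"dy":5.9,"dz":-0.1,"spin":0},{"dx":1,"dy":5.9,"dz":-0.1,"spin":0},{"dx":0,"dy":3,"dz":-0.1,"spin":0},{"dx":0,"dy":0,"dz":-0.1,"spin":0},{"dx":0,"dy":0,"dz":-0.1,"spin":0}]' 0
python3 look.py s9 8
```

```text
time: 12.88
tool_pos: [518.6, 157.4, 104.2]
tcp_rot: [-1.439, 1.564, -3.009]
contact_force: [-0.2, 0.3, -0.9]
grip_width: 0.3
12.8833 [518.6 157.4 104.2] [-0.2  0.3 -0.9]
-90 [399 248] -60 [418 262] -30 [463 273] 0 [523 277] 30 [578 272] 60 [608 261] 90 [607 246]
```

View pics/s9z.png

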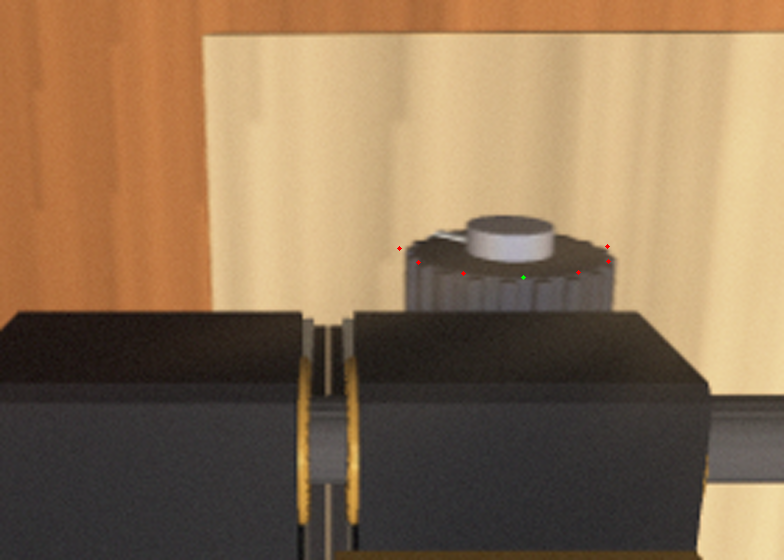

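Spoke at about 245°, total about 605°. One more full stroke, then a partial one.

```bash
python3 -m crank '[{"dx":2.5,"dy":0.5,"dz":-0.1,"spin":0},{"dx":3.4,"dy":0.7,"dz":-0.1,"spin":0},{"dx":3.4,"dy":1,"dz":-0.1,"spin":0},{"dx":3.4,"dy":1.5,"dz":-0.1,"spin":0},{"dx":3.4,"dy":2,"dz":-0.1,"spin":0},{"dx":3.4,"dy":2.5,"dz":-0.1,"spin":0},{"dx":3.4,"dy":3,"dz":-0.1,"spin":0},{"dx":3.4,"dy":3.5,"dz":-0.1,"spin":0},{"dx":3.4,"dy":4,"dz":-0.1,"spin":0},{"dx":3.4,"dy":4.5,"dz":-0.1,"spin":0},{"dx":3.4,"dy":5,"dz":-0.1,"spin":0},{"dx":3.4,"dy":5.5,"dz":-0.1,"spin":0},{"dx":3.4,"dy":5.9,"dz":-0.1,"spin":0},{"dx":1,"dy":5.9,"dz":-0.1,"spin":0},{"dx":0,"dy":3,"dz":-0.1,"spin":0},{"dx":0,"dy":0,"dz":-0.1,"spin":0},{"dx":0,"dy":0,"dz":-0.1,"spin":0}]' 0
python3 look.py s10 9.4
```

```text
time: 14.35
tool_pos: [518.7, 158.3, 104.2]
tcp_rot: [-1.432, 1.564, -3.002]
contact_force: [0.5, -0.1, 0.3]
grip_width: 0.5
14.35 [518.7 158.3 104.2] [ 0.5 -0.1  0.3]
-90 [399 246] -60 [417 260] -30 [463 271] 0 [523 275] 30 [577 270] 60 [607 259] 90 [607 245]
```

View pics/s10z.png

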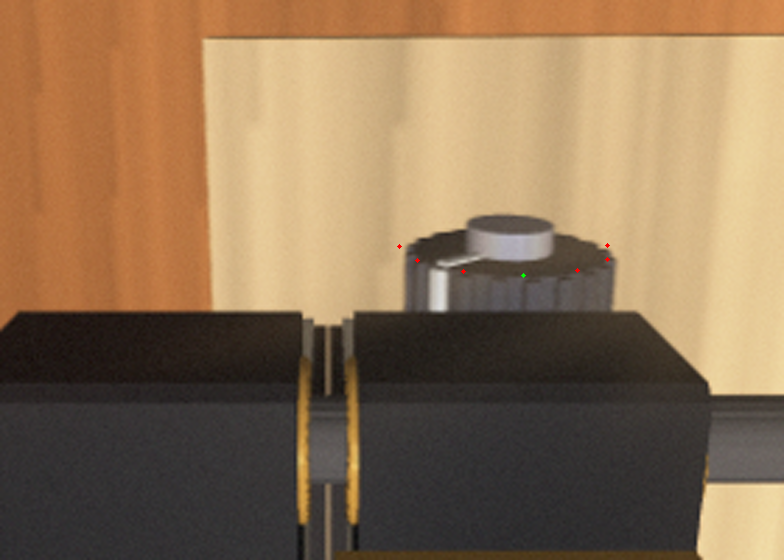

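Rib at about −47° (673°). Earlier, a half stroke ending at dy = 3.5 gave about 45°, so I'll do that and lift straight up.

```bash
python3 -m crank '[{"dx":2.5,"dy":0.5,"dz":-0.1,"spin":0},{"dx":3.4,"dy":0.7,"dz":-0.1,"spin":0},{"dx":3.4,"dy":1,"dz":-0.1,"spin":0},{"dx":3.4,"dy":1.5,"dz":-0.1,"spin":0},{"dx":3.4,"dy":2,"dz":-0.1,"spin":0},{"dx":3.4,"dy":2.5,"dz":-0.1,"spin":0},{"dx":3.4,"dy":3,"dz":-0.1,"spin":0},{"dx":3.4,"dy":3.5,"dz":-0.1,"spin":0},{"dx":2,"dy":3.6,"dz":-0.1,"spin":0},{"dx":0,"dy":3,"dz":-0.1,"spin":0},{"dx":0,"dy":0,"dz":-0.1,"spin":0},{"dx":0,"dy":0,"dz":-0.1,"spin":0}]' 0
python3 look.py s11 9.8
```

```text
time: 15.4
tool_pos: [520.9, 159.6, 105.9]
tcp_rot: [-1.496, 1.569, -3.066]
contact_force: [-0.4, 0.3, -0.0]
grip_width: -0.0
15.4 [520.9 159.6 105.9] [-0.4  0.3 -0. ]
-90 [388 248] -60 [406 262] -30 [450 273] 0 [510 277] 30 [564 272] 60 [594 260] 90 [594 246]
```

View pics/s11z.png

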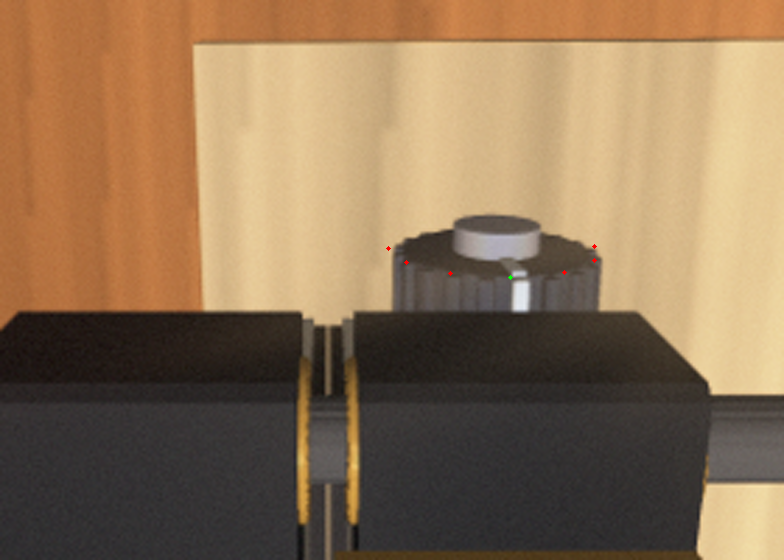

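The rib is back on top, within a few degrees, so two turns are done. Now I lift and turn the gripper 90° so the two closed fingertips present their 38 mm breadth across y, then go behind the holder.

```bash
python3 -m crank '[{"dx":-3,"dy":-0.5,"dz":0,"spin":0},{"dx":-3,"dy":-1,"dz":2,"spin":0.12},{"dx":-3,"dy":-1.5,"dz":4.5,"spin":0.24},{"dx":-3,"dy":-2,"dz":7,"spin":0.36},{"dx":-3,"dy":-2.5,"dz":9.5,"spin":0.48},{"dx":-3,"dy":-3,"dz":12,"spin":0.6},{"dx":-3,"dy":-3.4,"dz":14.5,"spin":0.72},{"dx":-3,"dy":-3.4,"dz":17,"spin":0.84},{"dx":-3,"dy":-3.4,"dz":17,"spin":0.96},{"dx":-3,"dy":-3.4,"dz":17,"spin":1.08},{"dx":-3,"dy":-3.4,"dz":17,"spin":1.2},{"dx":-3,"dy":-3.4,"dz":17,"spin":1.32},{"dx":-3,"dy":-3.4,"dz":17,"spin":1.44},{"dx":-3,"dy":-3.4,"dz":17,"spin":1.58},{"dx":-3,"dy":-3.4,"dz":17,"spin":1.58},{"dx":-3,"dy":-3.4,"dz":17,"spin":1.58}]' 0
python3 - <<'E'
from h import *
from plant import sensors,capture
o=sensors.get_obs(); c=capture("wrist"); print(o['time'],o['tool_pos'],o['contact_force']);print(tcpT(o)[:3,:3].round(3))
cv2.imwrite("pics/p1.png",c["frame"])
c=capture("scene"); a=c["frame"][205:375,225:425]; cv2.imwrite("pics/p1s.png",cv2.resize(a,None,fx=3.5,fy=3.5,interpolation=cv2.INTER_CUBIC))
E
```

```text
time: 16.78
tool_pos: [491.0, -10.8, 135.1]
tcp_rot: [2.914, 1.57, -0.234]
contact_force: [-0.5, -0.1, 0.5]
grip_width: 0.6
16.7833 [490.9979477  -10.82694605 135.10662026] [-0.51907419 -0.13158874  0.49235377]
[[ 0.001 -0.007 -1.   ]
 [-0.    -1.     0.007]
 [-1.     0.    -0.001]]
```

View pics/p1.png

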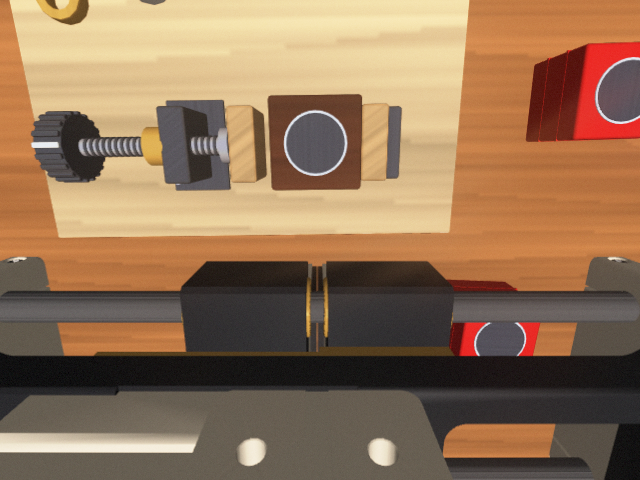

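View pics/p1s.png

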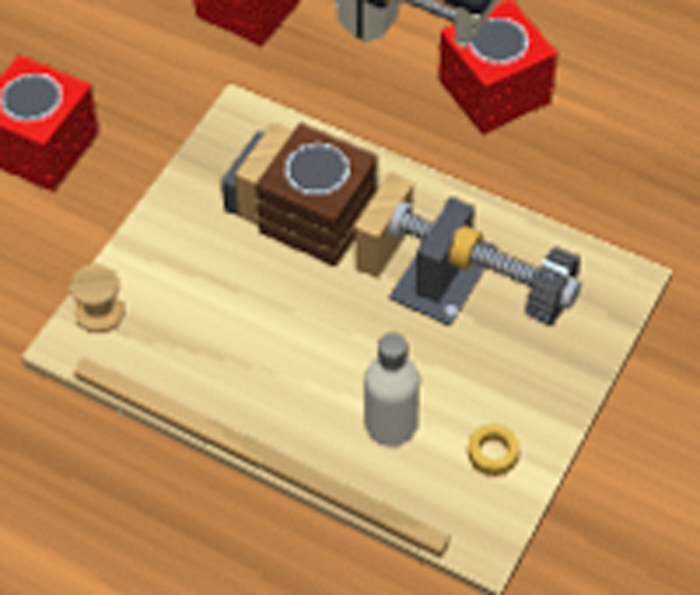

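The holder is free: there is a gap at the moving jaw, and the rib is on top at (45,145). The holder's inset at (315,142) is centred on the tool in y. Now I descend behind it and begin a slow push.

```bash
python3 -m crank '[{"dx":3.5,"dy":0,"dz":-0.5,"spin":0},{"dx":7,"dy":0,"dz":-1,"spin":0},{"dx":9.5,"dy":0,"dz":-1,"spin":0},{"dx":10.7,"dy":0,"dz":-1,"spin":0},{"dx":10.7,"dy":0,"dz":-1.5,"spin":0},{"dx":10.7,"dy":0,"dz":-2,"spin":0},{"dx":10.7,"dy":0,"dz":-2.5,"spin":0},{"dx":10.7,"dy":0,"dz":-3,"spin":0},{"dx":10.7,"dy":0,"dz":-3.5,"spin":0},{"dx":10.7,"dy":0,"dz":-4,"spin":0},{"dx":10.7,"dy":0,"dz":-4.5,"spin":0},{"dx":10.7,"dy":0,"dz":-5,"spin":0}]' 0
python3 - <<'E'
from h import *
from plant import sensors,capture
o=sensors.get_obs(); c=capture("wrist"); print(o['time'],o['tool_pos'],o['contact_force'])
cv2.imwrite("pics/p2.png",c["frame"])
c=capture("scene"); a=c["frame"][205:375,225:425]; cv2.imwrite("pics/p2s.png",cv2.resize(a,None,fx=3.5,fy=3.5,interpolation=cv2.INTER_CUBIC))
E
```

```text
time: 17.88
tool_pos: [540.5, -10.9, 28.1]
tcp_rot: [2.908, 1.57, -0.243]
contact_force: [-2.6, 0.2, 1.9]
grip_width: 0.6
17.8833 [540.52057455 -10.93186492  28.11042897] [-2.60598754  0.23497811  1.91339374]
```

View pics/p2.png

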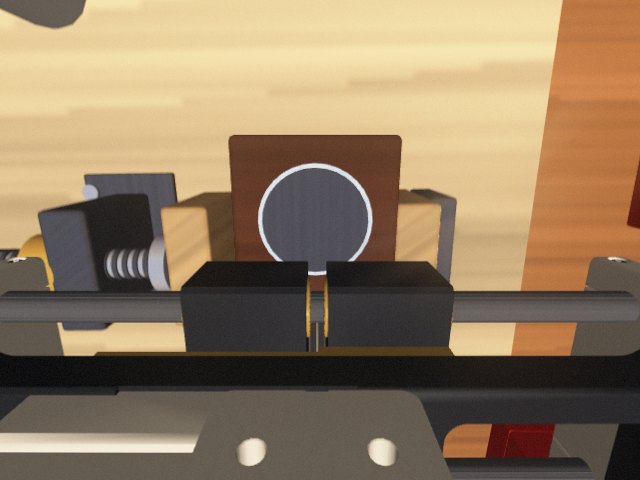

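View pics/p2s.png

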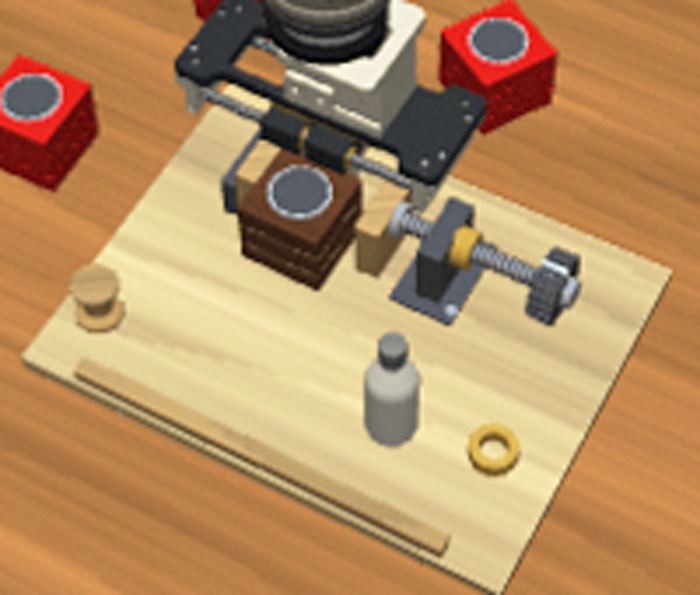

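The holder slides squarely, with its inset at (315,220) and about 2.6 N of push. I'll keep pushing until it is clear of the jaws.

```bash
python3 -m crank '[{"dx":0,"dy":0,"dz":-0.5,"spin":0},{"dx":0,"dy":0,"dz":-1,"spin":0},{"dx":0,"dy":0,"dz":-1.5,"spin":0},{"dx":0,"dy":0,"dz":-2,"spin":0},{"dx":0,"dy":0,"dz":-2.5,"spin":0},{"dx":0,"dy":0,"dz":-3,"spin":0},{"dx":0,"dy":0,"dz":-3.5,"spin":0},{"dx":0,"dy":0,"dz":-4,"spin":0},{"dx":0,"dy":0,"dz":-4.5,"spin":0},{"dx":0,"dy":0,"dz":-5,"spin":0},{"dx":0,"dy":0,"dz":-5.5,"spin":0},{"dx":0,"dy":0,"dz":-5.8,"spin":0},{"dx":0,"dy":0,"dz":-5.9,"spin":0},{"dx":0,"dy":0,"dz":-5.9,"spin":0}]' 0
python3 - <<'E'
from h import *
from plant import sensors,capture
o=sensors.get_obs(); c=capture("wrist"); print(o['time'],o['tool_pos'],o['contact_force'])
cv2.imwrite("pics/p3.png",c["frame"])
c=capture("scene"); a=c["frame"][205:375,225:425]; cv2.imwrite("pics/p3s.png",cv2.resize(a,None,fx=3.5,fy=3.5,interpolation=cv2.INTER_CUBIC))
E
```

```text
time: 19.15
tool_pos: [599.4, -11.5, 27.8]
tcp_rot: [2.943, 1.57, -0.208]
contact_force: [-0.1, -0.4, -1.0]
grip_width: 0.7
19.15 [599.38004454 -11.53257147  27.7725061 ] [-0.06227917 -0.37100901 -1.00041019]
```

View pics/p3.png

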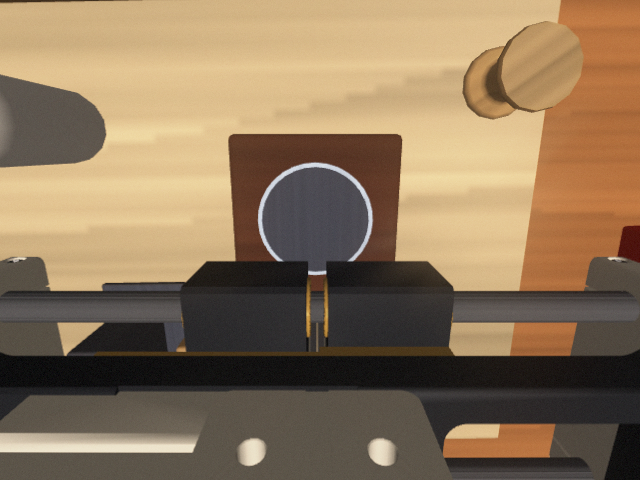

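View pics/p3s.png

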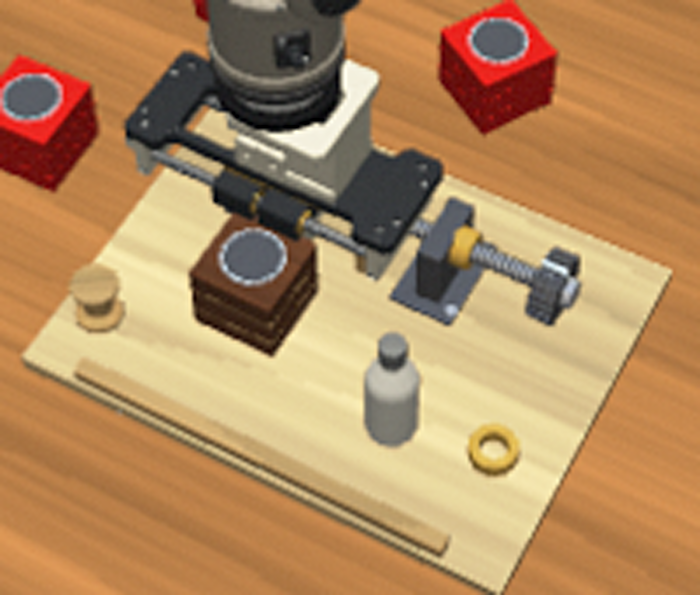

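The holder is out and standing. I'll back off 20 mm, raise the arm and check everything.

```bash
python3 -m crank '[{"dx":0,"dy":0,"dz":0.8,"spin":0},{"dx":0,"dy":0,"dz":1.8,"spin":0},{"dx":-1,"dy":0,"dz":2.5,"spin":0},{"dx":-4,"dy":0,"dz":2.5,"spin":0},{"dx":-8,"dy":0,"dz":3,"spin":0},{"dx":-12,"dy":0,"dz":5,"spin":0},{"dx":-15,"dy":0,"dz":8,"spin":0},{"dx":-16,"dy":0,"dz":10,"spin":0},{"dx":-16,"dy":0,"dz":10,"spin":0},{"dx":-16,"dy":0,"dz":10,"spin":0}]' 0
python3 - <<'E'
from h import *
from plant import sensors,capture
o=sensors.get_obs(); c=capture("wrist"); print(o['time'],o['tool_pos'],o['contact_force'])
cv2.imwrite("pics/p4.png",c["frame"]); V=view(c,o)
m=cv2.cvtColor(c["frame"],cv2.COLOR_BGR2GRAY)
np.save("/tmp/V.npy",V)
c=capture("scene"); a=c["frame"][205:375,225:425]; cv2.imwrite("pics/p4s.png",cv2.resize(a,None,fx=3.5,fy=3.5,interpolation=cv2.INTER_CUBIC))
E
```

```text
time: 20.08
tool_pos: [498.6, -10.6, 189.6]
tcp_rot: [2.977, 1.567, -0.174]
contact_force: [0.2, 0.4, -0.9]
grip_width: 0.7
20.0833 [498.55593362 -10.55524179 189.58878283] [ 0.23474049  0.38206708 -0.87096172]
```

View pics/p4.png

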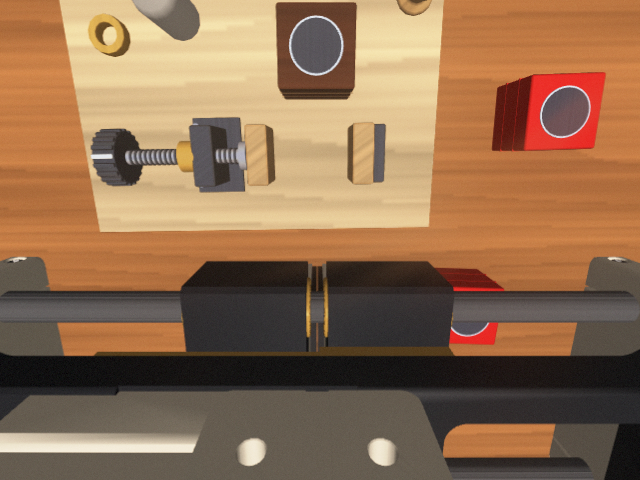

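View pics/p4s.png

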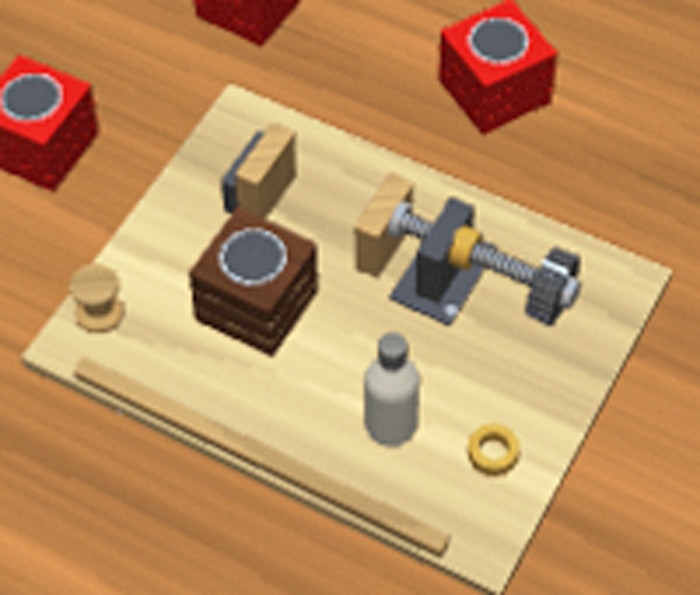

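The holder stands past the jaws, with its inset at (316,45). The rib is on top at (103,157) and the other things are in place. A quick numeric check next.

```bash
python3 - <<'E'
from h import *
from plant import sensors,capture
o=sensors.get_obs(); c=capture("wrist"); V=view(c,o); f=c["frame"]
print("holder",ray2z((316,45),c,V,68).round(1))
a=ray2z((267.5,150),c,V,62); b=ray2z((353,150),c,V,62); print("gap",a.round(1),b.round(1))
print("rib end pts",ray2z((93,157),c,V,76).round(1),ray2z((112,157),c,V,76).round(1))
p=(615.2,44.7,.0115)
for d in(-30,-15,0,15,30):
    t=np.radians(d); print(d,proj(B2W(p,[(-55+24*np.sin(t),115,52+24*np.cos(t))]),c,V).round(1))
z=cv2.resize(f[100:210,60:400],None,fx=2.3,fy=2.3,interpolation=cv2.INTER_CUBIC); cv2.imwrite("pics/p5.png",z)
E
```

```text
holder [640.3 -12.5  68. ]
gap [564.5  28.   62. ] [563.9 -42.1  62. ]
rib end pts [560.4 163.3  76. ] [560.3 148.4  76. ]
-30 [[103.9 174.1]]
-15 [[100.8 167. ]]
0 [[ 98.7 159. ]]
15 [[ 98.  150.8]]
30 [[ 98.6 143.2]]
```

View pics/p5.png

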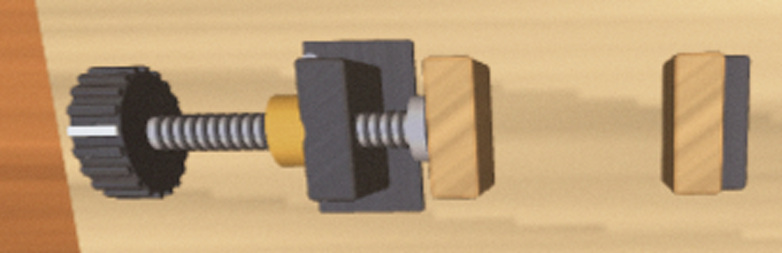

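The rib is about 3° past the top. The jaw gap is about 70 mm, and 61 + 10 = 71 mm is expected for two turns. The holder's rear face is at x ≈ 610 and the jaws end at about 586. Handing in.

```bash
python3 -c "
from plant import bot
print(bot.close_job())"
```

```text
the job is handed in; nothing more can be done
None
```

The clamp is loosened two full turns and the holder stands on the board clear of the jaws. I handed the job in at about 20 s of the 67 s allowed.

- **Loosening:** It took ten strokes of the closed fingertips across the top of the wheel, away from the robot, pressing about 5 to 22 N. The second stroke, still at light press, turned the wheel only about 20°, so I pressed harder after that. The last stroke was a half stroke to stop with the bright rib on top.
- **Pushing:** I pushed the holder straight out from behind with the fingertips (2.6 N at the one reading taken with the holder still sliding between the jaws). Nothing was lifted.

The last checks, made from the pictures before handing in:

| Check | Found | Expected |
|---|---|---|
| Bright rib | about 3° past the top | within 45° |
| Jaw gap | about 70 mm | 71 mm after two turns |
| Holder centre | (640, −12.5) mm | clear of the jaws |
| Holder's rear face | about 24 mm past the jaw ends | past the jaw ends |

The glue bottle, spool, collar and red blocks looked unmoved in the last scene view. I did not check the candlestick, cup, pot and brush again, but the arm never worked near them. The arm was raised and touching nothing at the end.

No check failed. My first move call was refused for a missing "spin" key, and nothing moved. The single-camera board fits differed by about 4 mm in x and 6.5 mm in y; I used the combined fit.

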